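# Swap the mixed-up reagents back into their own colour trays

## Task

The staining station has been put back wrongly: each of its four containers stands in another one's spill tray. Swap them round, parking one on the bare bench in between where you need a free spot, until each stands upright in the middle of the tray of its own colour: the dropper bottle with the red teat in the red tray, the one with the black teat in the black tray, the white-lidded jar in the white tray and the yellow box in the yellow tray. Do not tip any of them over, and leave the glass beaker and the brown petri dish where they are.

Things in the scene. Friction and masses are not known exactly. Their poses are not given: they have to be found in the camera images.
- red_bottle: amber dropper bottle whose rubber teat (top) is red, standing upright: 104 mm tall; body 33 mm in diameter up to 57 mm, above that the neck, collar and teat, which the fingers meet as a cylinder 22.6 mm in diameter from 57 to 102 mm height (grip here, about 75 mm up, so that the top clears the palm). Origin at the centre of its underside, z up. About 75 g. Its place is the red tray. At the start it stands in the white or the yellow tray.
- black_bottle: amber dropper bottle whose rubber teat (top) is black, standing upright: 104 mm tall; body 33 mm in diameter up to 57 mm, above that the neck, collar and teat, which the fingers meet as a cylinder 22.6 mm in diameter from 57 to 102 mm height (grip here, about 75 mm up, so that the top clears the palm). Origin at the centre of its underside, z up. About 75 g. Its place is the black tray. At the start it stands in the other one of the white and yellow trays.
- jar: round specimen jar with a white lid, 49 mm in diameter and 68 mm tall, standing upright; grip the body across its diameter about 42 mm up. Origin at the centre of its underside, z up. About 90 g. Its place is the white tray. At the start it stands in the red or the black tray.
- yellow_box: yellow cardboard box, 45 x 45 mm and 52 mm tall, sides along its own x and y axes, standing at any yaw; grip two opposite sides about 32 mm up. Origin at the centre of its underside, z up. About 80 g. Its place is the yellow tray. At the start it stands in the other one of the red and black trays.
- red_tray: red round spill tray, fixed to the bench (it stands somewhere else at each start): 92 mm across outside at the rim, 8 mm high, with a flat inner floor 3 mm above the bench and about 80 mm across; wall 3 mm. Origin on its axis at bench level, z up. The four trays stand round a patch of bare bench that is always free at the start: a circle of 120 mm diameter about x = 0.56, y = 0, at bench level (z = 0), where a thing can be put down for the time being.
- black_tray: black round spill tray, fixed to the bench (it stands somewhere else at each start): 92 mm across outside at the rim, 8 mm high, with a flat inner floor 3 mm above the bench and about 80 mm across; wall 3 mm. Origin on its axis at bench level, z up.
- white_tray: white round spill tray, fixed to the bench (it stands somewhere else at each start): 92 mm across outside at the rim, 8 mm high, with a flat inner floor 3 mm above the bench and about 80 mm across; wall 3 mm. Origin on its axis at bench level, z up.
- yellow_tray: yellow round spill tray, fixed to the bench (it stands somewhere else at each start): 92 mm across outside at the rim, 8 mm high, with a flat inner floor 3 mm above the bench and about 80 mm across; wall 3 mm. Origin on its axis at bench level, z up.
- beaker: bystander: empty clear glass beaker, 66 mm in diameter, 88 mm tall, loose, standing on the bench beyond the trays. Origin at the centre of its underside. Leave alone.
- petri_dish: bystander: flat round petri dish with orange-brown agar, 88 mm in diameter, 14 mm high, loose, lying on the bench on the robot's side of the trays. Origin at the centre of its underside. Leave alone.
Mind the look-alikes: they are no part of the job. Leave any pink or turquoise look-alike of the yellow_box alone. What is shaped like the jar but pink or purple is not meant.

How it is judged:
By the outcome, as a careful person would: the job done as asked, in the order asked, and still so for the second after the job is handed in, with the robot touching nothing.
It also fails if it takes over 128 s, if anything falls off the work surface, if the arm or the gripper's body presses on something with over 40 N, if the wrist force passes 120 N, or if a joint passes its speed limit or range.

## Robot

A 6-joint arm with a two-finger parallel gripper is mounted at the origin on a cart in front of the work surface, level with it; the furniture and walls round the work are solid. World frame = base frame: x ahead of the robot, y to its left, z up, the work surface at z = 0. Lengths are in mm, angles in rad, forces in N, time in s.
With the tool pointing down it reaches from about 275 to 1000 mm from the base axis. Payload 8.4 kg.
Tool frame: the origin (TCP) lies at the very end of the fingers, on their centre line; the grasp point (between the pads) lies 19 mm behind it (r.tcp_to_grasp is the distance from the TCP to the grasp point, in mm); z points along the fingers, y is the line along which they close (so a half turn about z gives the same grasp; the last joint's range is limited). The gripper opens to 85 mm and grips with 20 to 120 N. Pads are 22 mm wide; open, the fingers measure 114 mm over their backs; the gripper's body (76 mm by 85 mm) begins 54 mm behind the grasp point. The pads swing forward as they close: fully open they stand 13 mm farther back than shut.
Start: joints at [1.255, 0.353, 1.633, -0, 1.155, -0.002], TCP at [192.921, 594.483, 231.281] pointing down, gripper open.
Joint ranges: [-2.63, 2.63], [-0.92, 2.1], [0.06, 2.66], [-1.3, 4.44], [0, 2.69], [-3.02, 3.02]. Speed limits (rad/s): [2.22, 2.22, 2.79, 3.14, 3.14, 3.14].

## Interface

Orientations are given as [roll, pitch, yaw] about the fixed x, y, z axes, in that order (R = Rz(yaw) Ry(pitch) Rx(roll)).
In Python, from rig import r gives the robot as it stands. The module is installed in compiled form; this text tells all that it offers.
- The arm moves only by the tool play_rows, never from a script. Its argument "rows" is a list of rows, each an object with "dp": the shift along the tool's x, y, z in units of 40 mm (1.0 is 40 mm), a list of three; "turn": the turn, a rotation vector about the tool's x, y, z in units of 6 degrees (1.0 is 6 degrees), a list of three; "fingers": the closure, from 0 (fully open) to 1 (shut). In form: [{"dp": [tx, ty, tz], "turn": [wx, wy, wz], "fingers": fingers}, ...]. A call has 1 to 5 rows; each row shifts and turns the commanded pose from where the row before left it, along the tool's axes as they then stand; what a row does not reach is not made up. A row lasts 1/12 s, in which the tool goes at most 41.7 mm and 7.16 degrees, less where a joint would pass 70% of its speed; a pose out of reach is approached as far as the arm can. A call is refused whole if a number of a shift passes 1 or a number of a turn 1, either way. A call with a gripper value outside its range is refused whole. The fingers move at their own pace and stop on an object; "force" is the grip in N (left out, the last holds). Time passes only in rows, so rows that do not move let the fingers close. It gives the time, the measured TCP pose, the force, the opening and the grip force at its end, in the units of the state.
- r.sense(): the state, without advancing time (a new reading comes with each control period).
- r.grab_frame(name): name is "scene" or "side" or "wrist"; returns a dict with "pixels" (420x560x3 uint8, red, green, blue), "fx", "fy", "cx", "cy" (pixels), "dist" ([k1, k2, p1, p2, k3] as OpenCV has them; the pictures are not rectified), "pose" (4x4, takes a point from camera to world coordinates). Camera axes: x right, y down, z forward; pixel columns grow to the right and rows downward; lengths in mm; the calibration is good to about 2 mm. A picture is of the moment at which its call begins. There is no depth.
- r.sign_off(): hands the job in; it is judged then, once.
The state is a dict: "clock": time; "qpos": joint angles; "qvel": joint speeds; "joint_efforts": joint torques, N m; "eef_pos": TCP position; "tcp_rot": TCP orientation; "contact_force": force on the tool from outside, world axes, zero at the start; "wrist_torque": the same for the moment, N m; "opening": opening from 0.0 (shut) to 1.0 (fully open); "grasp_force": force on a finger pad.
Only numpy, scipy, OpenCV 4.12 (cv2) and the standard library are available. Lean on these libraries where they do the work, as an engineer would, in place of code of your own. Each camera call takes 0.05 s, during which the arm holds its last target. There are 200 camera calls.

## Working session

There is one attempt and no reset: what is moved stays moved. The work goes in short steps, Python scripts to look and compute and a tool call to move; the robot and the scene stay as the last step left them, time stands still between calls to the robot, and variables do not carry over. Pictures are saved under pics/ and viewed, at most 14 in all, crops included, and the job is handed in when it is done.

Besides the shell and the picture viewer there is one more tool, called after ">>>" by a JSON object that holds its "method" and its "body", one argument or row to a line. play_rows: Moves the arm, as the interface text tells. Its arguments: {"type":"object","properties":{"rows":{"type":"array"},"force":{"type":"number"}},"required":["rows"]}

```bash
mkdir -p pics
cat > h.py <<'E'
import numpy as np, cv2
from rig import r
def grab(n):
    f=r.grab_frame(n); return f
def save(f,p): cv2.imwrite('pics/'+p,f['pixels'][:,:,::-1])
def K(f): return np.array([[f['fx'],0,f['cx']],[0,f['fy'],f['cy']],[0,0,1.]])
def ray(f,uv,z):
    u=cv2.undistortPoints(np.array(uv,float).reshape(-1,1,2),K(f),np.array(f['dist'],float))[:,0]
    T=np.array(f['pose']); d=np.c_[u,np.ones(len(u))]@T[:3,:3].T; o=T[:3,3]
    return o+d*((z-o[2])/d[:,2])[:,None]
E
python3 - <<'E'
from h import *
s=r.sense(); print(s['clock'],s['eef_pos'],s['tcp_rot'],s['opening'],r.tcp_to_grasp)
for n in('scene','side'):
    f=grab(n); save(f,n+'0.png'); print(n,np.round(f['pose'],2).tolist(),f['fx'])
E
```

```text
0.0 [192.78293407 594.03820833 230.53912575] [-3.14019007e+00 -4.29162026e-06  2.82778280e+00] 0.9940372335690157 18.700000000000003
scene [[0.88, -0.32, 0.36, 237.98], [-0.48, -0.57, 0.67, -611.16], [-0.01, -0.76, -0.65, 646.78], [0.0, 0.0, 0.0, 1.0]] 381.058987452043
side [[-0.97, -0.14, 0.2, 304.4], [-0.24, 0.56, -0.79, 1040.97], [-0.01, -0.81, -0.58, 804.15], [0.0, 0.0, 0.0, 1.0]] 475.80276812078836
```

View pics/scene0.png

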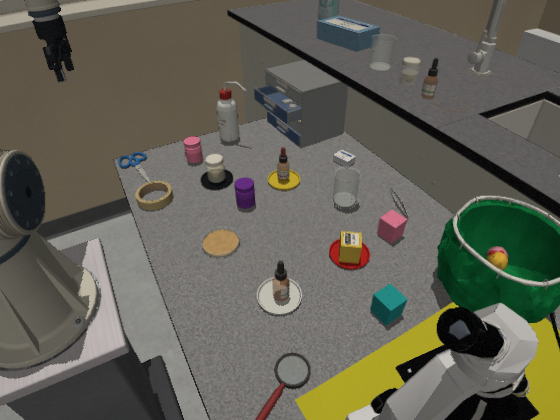

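View pics/side0.png

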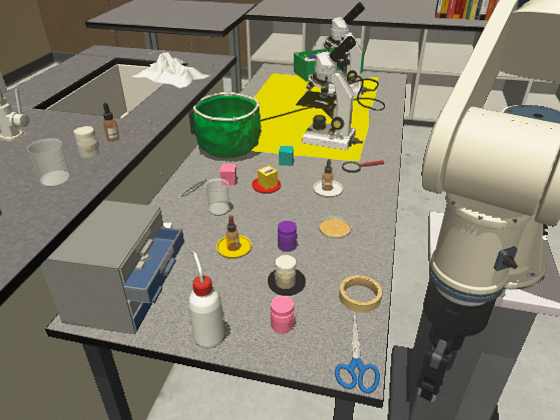

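The scene view shows the black tray with the jar at (217,179), the yellow tray with the red bottle at (284,180), the red tray with the yellow box at (350,253) and the white tray with the black bottle at (279,296). The side view shows the same trays at (286,283), (234,245), (267,184) and (328,187), with a purple look-alike jar between the trays.

```bash
cat > m.py <<'E'
from h import *
def masks(f):
    p=f['pixels'];h=cv2.cvtColor(p,cv2.COLOR_RGB2HSV);H,S,V=[h[...,i].astype(int) for i in range(3)]
    return dict(red=((H<6)|(H>174))&(S>150)&(V>70),yellow=(H>20)&(H<32)&(S>130)&(V>80),black=(V<42),white=(V>150)&(S<60))
W={'scene':dict(red=(350,253),yellow=(284,180),black=(217,179),white=(279,296)),'side':dict(red=(267,184),yellow=(234,245),black=(286,283),white=(328,187))}
def trays(n,f):
    for k,m in masks(f).items():
        u,v=W[n][k]; w=np.zeros(m.shape,np.uint8); w[v-24:v+24,u-28:u+28]=1
        mm=(m&(w>0)).astype(np.uint8)
        c,_=cv2.findContours(mm,cv2.RETR_EXTERNAL,cv2.CHAIN_APPROX_NONE)
        c=max(c,key=cv2.contourArea)[:,0]
        P=ray(f,c,8)[:,:2]
        # robust circle of known radius on hull pts
        from scipy.optimize import least_squares
        hu=cv2.convexHull(P.astype(np.float32))[:,0].astype(float)
        s=least_squares(lambda q:np.hypot(*(hu-q[:2]).T)-q[2],[*hu.mean(0),46],loss='soft_l1',f_scale=2)
        print(n,k,np.round(s.x,1),'rms',np.round(np.sqrt((s.fun**2).mean()),1),len(c))
for n in('scene','side'):
    f=grab(n); trays(n,f)
    pts={'scene':dict(jartop=[(216,160),63],redteat=[(283,152),100],blackteat=[(280,266),100],petri=[(221,243),14],purp=[(245,183),68],beaker=[(346,172),88],pinkcube=[(393,218),50]),
     'side':dict(jartop=[(286,262),63],redteat=[(231,219),100],blackteat=[(328,162),100],petri=[(335,228),14],purp=[(288,227),68],beaker=[(217,184),88],pinkcube=[(229,169),50])}[n]
    for k,(uv,z) in pts.items(): print(k,np.round(ray(f,[uv],z)[0,:2]))
    a=f['pixels']; 
    cs=[a[v-50:v+40,u-45:u+45] for u,v in W[n].values()]
    cv2.imwrite(f'pics/c_{n}.png',cv2.resize(np.hstack(cs),None,fx=2.2,fy=2.2)[:,:,::-1])
a=np.vstack([cv2.imread('pics/c_scene.png'),cv2.imread('pics/c_side.png')]);cv2.imwrite('pics/c.png',a)
E
python3 m.py
```

```text
scene red [ 642.7 -179.6   45.5] rms 0.6 140
scene yellow [647.8 130.6  46.3] rms 1.2 90
scene black [483.8 222.6  45.1] rms 1.0 88
scene white [ 453.7 -204.5   43.2] rms 1.7 190
jartop [493. 232.]
redteat [644. 126.]
blackteat [ 453. -207.]
petri [401. -18.]
purp [517.  93.]
beaker [745. -14.]
pinkcube [ 768. -172.]
side red [ 641.  -174.2   44.9] rms 1.4 74
side yellow [646.1 136.3  46.3] rms 1.5 120
side black [  5128.4 -18745.   19580.5] rms 0.0 4
side white [ 495.7 -202.4  141.7] rms 12.7 256
jartop [485. 227.]
redteat [645. 144.]
blackteat [ 454. -195.]
petri [399.   7.]
purp [509. 101.]
beaker [742. -20.]
pinkcube [ 758. -168.]
```

View pics/c.png

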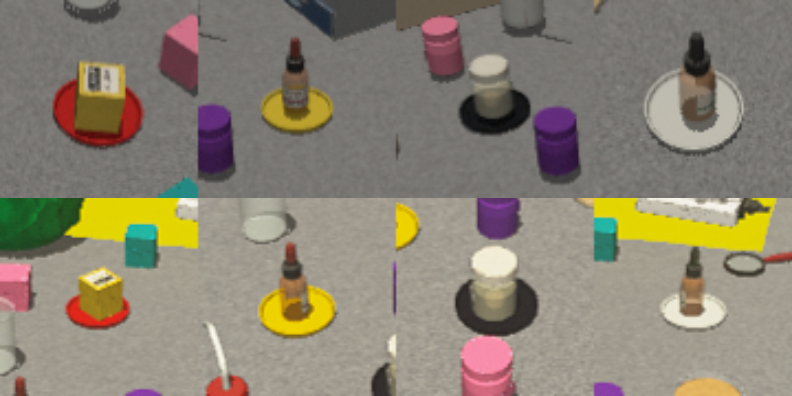

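Trays found: red (642,-177), yellow (647,133), black (484,223), white (454,-203). The crops confirm which container stands in which tray. I'll set yaw to π and go above the jar.

>>> {"method": "play_rows", "body": {
  "rows": [
    {"dp":[0,0,0],"turn":[0,0,-1],"fingers":0},
    {"dp":[0,0,0],"turn":[0,0,-1],"fingers":0},
    {"dp":[0,0,0],"turn":[0,0,-1],"fingers":0},
    {"dp":[-0.6,-0.77,0],"turn":[0,0,0],"fingers":0},
    {"dp":[-0.6,-0.77,0],"turn":[0,0,0],"fingers":0}
  ],
  "force": 40
}}

```text
clock: 0.62
eef_pos: [240.5, 533.1, 230.8]
tcp_rot: [-3.142, -0.0, -3.138]
contact_force: [1.1, -0.6, 1.2]
opening: 1.0
grasp_force: 0.0
```

>>> {"method": "play_rows", "body": {
  "rows": [
    {"dp":[-0.6,-0.77,0],"turn":[0,0,0],"fingers":0},
    {"dp":[-0.6,-0.77,0],"turn":[0,0,0],"fingers":0},
    {"dp":[-0.6,-0.77,0],"turn":[0,0,0],"fingers":0},
    {"dp":[-0.6,-0.77,0],"turn":[0,0,0],"fingers":0},
    {"dp":[-0.6,-0.77,0],"turn":[0,0,0],"fingers":0}
  ]
}}

```text
clock: 1.03
eef_pos: [361.7, 377.3, 231.3]
tcp_rot: [3.142, 0.0, -3.141]
contact_force: [0.9, 0.4, 0.5]
opening: 0.999
grasp_force: 0.0
```

>>> {"method": "play_rows", "body": {
  "rows": [
    {"dp":[-0.6,-0.77,0],"turn":[0,0,0],"fingers":0},
    {"dp":[-0.6,-0.77,0],"turn":[0,0,0],"fingers":0},
    {"dp":[-0.6,-0.77,0],"turn":[0,0,0],"fingers":0},
    {"dp":[-0.6,-0.77,0],"turn":[0,0,0],"fingers":0},
    {"dp":[0,0,0],"turn":[0,0,0],"fingers":0}
  ]
}}

```text
clock: 1.45
eef_pos: [460.4, 251.1, 231.4]
tcp_rot: [-3.14, 0.002, 3.138]
contact_force: [-0.6, 0.2, -0.7]
opening: 1.001
grasp_force: 0.0
```

Run:
```python
from h import *
f=grab('wrist'); save(f,'w1.png'); s=r.sense(); print(s['clock'],s['eef_pos'],s['tcp_rot'],s['contact_force'],s['qpos']); print(np.round(f['pose'],2).tolist(),f['fx'])
```

```text
1.5 [458.80454221 253.13636456 231.25071976] [-3.14113523e+00  3.69292197e-04  3.13742954e+00] [-0.40477643  0.05910472  0.27707064] [ 5.01686819e-01  1.95938062e-01  1.84790471e+00 -6.50546640e-04
  1.09764857e+00 -1.06464989e+00]
[[0.0, 0.96, 0.28, 389.41], [1.0, -0.0, -0.0, 251.54], [-0.0, 0.28, -0.96, 372.37], [0.0, 0.0, 0.0, 1.0]] 323.9464459885563
```

View pics/w1.png

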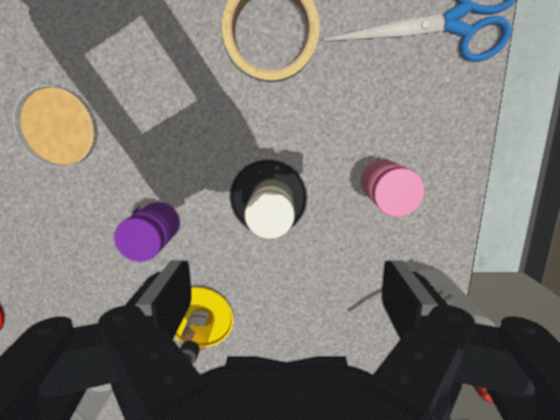

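Wrist view: jar lid at (270,213), black tray at (269,198), purple jar at (140,237), pink jar at (400,190), yellow tray at (203,317).

Run:
```python
from h import *
f=grab('wrist'); p=f['pixels'];h=cv2.cvtColor(p,cv2.COLOR_RGB2HSV)
m=((h[...,2]>165)&(h[...,1]<60)).astype(np.uint8); m[:180]=0;m[245:]=0;m[:,:230]=0;m[:,310:]=0
c=max(cv2.findContours(m,0,1)[0],key=cv2.contourArea); print(cv2.minEnclosingCircle(c))
P=ray(f,c[:,0],71)[:,:2].astype(np.float32); print('lid',cv2.minEnclosingCircle(P))
m=(h[...,2]<35).astype(np.uint8); m[:158]=0;m[245:]=0;m[:,:228]=0;m[:,310:]=0
c=max(cv2.findContours(m,0,1)[0],key=cv2.contourArea)[:,0]; print(c.min(0),c.max(0))
for uv,z in[((269,198),5),((400,190),71),((140,237),71),((203,317),8)]: print(np.round(ray(f,[uv],z)[0]))
```

```text
((263.5, 221.5), 29.774248123168945)
lid ((490.2288818359375, 230.18399047851562), 30.450035095214844)
[230 163] [293 204]
[483. 233.   5.]
[459. 362.  71.]
[505. 107.  71.]
[642. 143.   8.]
```

Run:
```python
from h import *
f=grab('wrist'); s=r.sense(); print(s['eef_pos'],np.round(np.array(f['pose'])[:3,3],1))
g=cv2.cvtColor(f['pixels'],cv2.COLOR_RGB2GRAY)[120:260,190:340]
for lo,hi in((20,28),(33,42)): 
    c=cv2.HoughCircles(cv2.resize(g,None,fx=2,fy=2),cv2.HOUGH_GRADIENT,1,200,param1=100,param2=15,minRadius=2*lo,maxRadius=2*hi); 
    u=c[0,0]/2; uv=[(u[0]+190,u[1]+120)]; print(uv,u[2],ray(f,uv,71 if lo==20 else 8)[0])
f=grab('side');m=(f['pixels'].max(2)<60).astype(np.uint8);m[:255]=0;m[300:]=0;m[:,:260]=0;m[:,312:]=0
c=max(cv2.findContours(m,0,1)[0],key=cv2.contourArea); print(cv2.boundingRect(c)); x,y,w,h=cv2.boundingRect(c); print(ray(f,[(x+w/2,y+h/2)],8))
```

```text
[457.0070365  255.48432468 231.1456143 ] [387.  254.7 372.3]
[(np.float32(265.75), np.float32(218.25))] 23.3 [485.18435739 234.39316096  71.        ]
[(np.float32(264.25), np.float32(200.75))] 38.25 [484.29439361 228.87390581   8.        ]
(268, 270, 37, 25)
[[481.14382024 237.15358394   8.        ]]
```

>>> {"method": "play_rows", "body": {
  "rows": [
    {"dp":[-0.72,-0.6,0],"turn":[0,0,0],"fingers":0},
    {"dp":[0,0,0.5],"turn":[0,0,0],"fingers":0},
    {"dp":[0,0,1],"turn":[0,0,0],"fingers":0},
    {"dp":[0,0,1],"turn":[0,0,0],"fingers":0},
    {"dp":[0,0,0],"turn":[0,0,0],"fingers":0}
  ]
}}

```text
clock: 2.07
eef_pos: [480.8, 231.0, 125.1]
tcp_rot: [-3.137, -0.01, -3.139]
contact_force: [-2.9, -1.7, -0.6]
opening: 1.002
grasp_force: 0.0
```

Run:
```python
from h import *
f=grab('wrist'); f=grab('wrist');save(f,'w2.png'); s=r.sense(); print(s['clock'],s['eef_pos'])
```

```text
2.1667 [484.43993785 232.4969105  130.87716847]
```

View pics/w2.png

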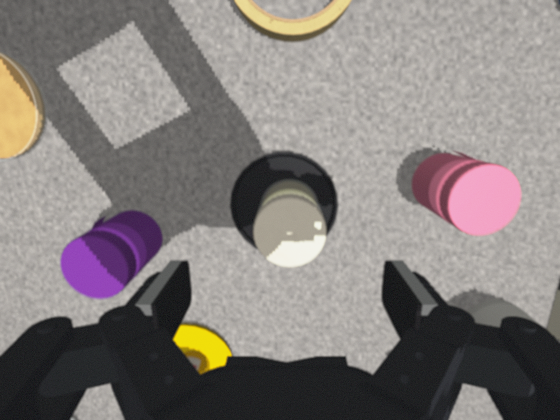

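Lid at (290,231), black tray at (284,204), pads symmetric about column 287, so it is well centred.

Run:
```python
from h import *
f=grab('wrist'); s=r.sense(); print(s['eef_pos'],s['tcp_rot'])
print(ray(f,[(290,231)],71),ray(f,[(284,204)],8),ray(f,[(287,265)],131))
```

```text
[485.89586262 232.95824754 132.5042699 ] [ 3.14142371e+00  2.34030944e-04 -3.13964199e+00]
[[487.96157376 234.84938058  71.        ]] [[486.8247854  230.42431101   8.        ]] [[483.21488444 232.77480945 131.        ]]
```

>>> {"method": "play_rows", "body": {
  "rows": [
    {"dp":[-0.05,0.05,0.9],"turn":[0,0,0],"fingers":0},
    {"dp":[0,0,0.9],"turn":[0,0,0],"fingers":0},
    {"dp":[0,0,0.85],"turn":[0,0,0],"fingers":0},
    {"dp":[0,0,0],"turn":[0,0,0],"fingers":0},
    {"dp":[0,0,0],"turn":[0,0,0],"fingers":0.3}
  ]
}}

```text
clock: 2.63
eef_pos: [488.1, 234.4, 26.4]
tcp_rot: [-3.141, -0.0, -3.141]
contact_force: [0.9, -0.6, 0.8]
opening: 0.886
grasp_force: 0.0
```

>>> {"method": "play_rows", "body": {
  "rows": [
    {"dp":[0,0,0],"turn":[0,0,0],"fingers":0.6},
    {"dp":[0,0,0],"turn":[0,0,0],"fingers":0.6},
    {"dp":[0,0,0],"turn":[0,0,0],"fingers":0.6},
    {"dp":[0,0,0],"turn":[0,0,0],"fingers":0.6},
    {"dp":[0,0,0],"turn":[0,0,0],"fingers":0.6}
  ]
}}

```text
clock: 3.05
eef_pos: [489.9, 234.8, 28.4]
tcp_rot: [3.139, 0.004, -3.141]
contact_force: [-1.7, 0.8, 8.4]
opening: 0.566
grasp_force: 40.0
```

>>> {"method": "play_rows", "body": {
  "rows": [
    {"dp":[0,0,-0.6],"turn":[0,0,0],"fingers":0.6},
    {"dp":[0,0,-1],"turn":[0,0,0],"fingers":0.6},
    {"dp":[0,0,-1],"turn":[0,0,0],"fingers":0.6},
    {"dp":[-0.1,-0.4,0],"turn":[0,0,0],"fingers":0.6},
    {"dp":[-0.25,-0.8,0],"turn":[0,0,0],"fingers":0.6}
  ]
}}

```text
clock: 3.47
eef_pos: [504.2, 188.5, 134.5]
tcp_rot: [3.138, 0.008, -3.139]
contact_force: [0.9, -0.9, -1.7]
opening: 0.564
grasp_force: 41.9
```

>>> {"method": "play_rows", "body": {
  "rows": [
    {"dp":[-0.25,-0.8,0],"turn":[0,0,0],"fingers":0.6},
    {"dp":[-0.25,-0.8,0],"turn":[0,0,0],"fingers":0.6},
    {"dp":[-0.25,-0.8,0],"turn":[0,0,0],"fingers":0.6},
    {"dp":[-0.25,-0.8,0],"turn":[0,0,0],"fingers":0.6},
    {"dp":[-0.25,-0.8,0],"turn":[0,0,0],"fingers":0.6}
  ]
}}

```text
clock: 3.88
eef_pos: [553.0, 24.2, 131.7]
tcp_rot: [3.141, 0.003, -3.141]
contact_force: [0.8, 1.6, -0.9]
opening: 0.566
grasp_force: 41.8
```

>>> {"method": "play_rows", "body": {
  "rows": [
    {"dp":[-0.15,-0.5,0],"turn":[0,0,0],"fingers":0.6},
    {"dp":[0,0,0.4],"turn":[0,0,0],"fingers":0.6},
    {"dp":[0,0,0.7],"turn":[0,0,0],"fingers":0.6},
    {"dp":[0,0,0.7],"turn":[0,0,0],"fingers":0.6},
    {"dp":[0,0,0.3],"turn":[0,0,0],"fingers":0.6}
  ]
}}

```text
clock: 4.3
eef_pos: [557.3, 5.5, 44.6]
tcp_rot: [3.142, -0.001, 3.141]
contact_force: [-1.2, 0.5, -0.9]
opening: 0.567
grasp_force: 41.9
```

>>> {"method": "play_rows", "body": {
  "rows": [
    {"dp":[0,0,0.15],"turn":[0,0,0],"fingers":0.6},
    {"dp":[0,0,0],"turn":[0,0,0],"fingers":0.6}
  ]
}}

```text
clock: 4.47
eef_pos: [557.8, 5.9, 39.5]
tcp_rot: [3.142, -0.001, -3.141]
contact_force: [0.6, -0.4, -0.7]
opening: 0.563
grasp_force: 41.9
```

Run:
```python
from h import *
f=grab('wrist'); f=grab('wrist');save(f,'w3.png'); s=r.sense(); print(s['clock'],s['eef_pos'],s['contact_force'])
```

```text
4.5667 [558.9367076    5.9816975   40.70108287] [-0.02734312  0.30760733 -1.29033397]
```

View pics/w3.png

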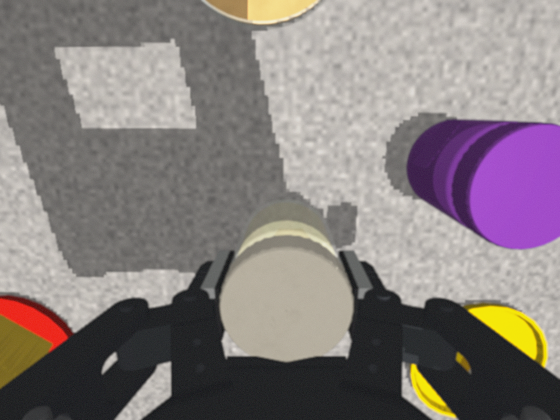

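The jar is held straight with its lid at (287,305) and is over the bare patch. Lowering and releasing.

>>> {"method": "play_rows", "body": {
  "rows": [
    {"dp":[0,0,0.2],"turn":[0,0,0],"fingers":0.6},
    {"dp":[0,0,0.17],"turn":[0,0,0],"fingers":0.6},
    {"dp":[0,0,0],"turn":[0,0,0],"fingers":0.6},
    {"dp":[0,0,0],"turn":[0,0,0],"fingers":0.6},
    {"dp":[0,0,0],"turn":[0,0,0],"fingers":0.35}
  ]
}}

```text
clock: 4.98
eef_pos: [558.1, 5.9, 24.6]
tcp_rot: [3.142, 0.0, -3.141]
contact_force: [0.2, -0.3, 0.5]
opening: 0.65
grasp_force: 0.0
```

>>> {"method": "play_rows", "body": {
  "rows": [
    {"dp":[0,0,0],"turn":[0,0,0],"fingers":0.1},
    {"dp":[0,0,0],"turn":[0,0,0],"fingers":0},
    {"dp":[0,0,0],"turn":[0,0,0],"fingers":0},
    {"dp":[0,0,-0.8],"turn":[0,0,0],"fingers":0},
    {"dp":[0,0,-1],"turn":[0,0,0],"fingers":0}
  ]
}}

```text
clock: 5.4
eef_pos: [555.1, 5.8, 94.4]
tcp_rot: [-3.142, -0.007, -3.141]
contact_force: [0.0, 0.1, 0.3]
opening: 0.999
grasp_force: 0.0
```

>>> {"method": "play_rows", "body": {
  "rows": [
    {"dp":[0,0,-1],"turn":[0,0,0],"fingers":0},
    {"dp":[0,0,-1],"turn":[0,0,0],"fingers":0},
    {"dp":[0.1,-1,-0.2],"turn":[0,0,0],"fingers":0},
    {"dp":[0.5,-0.9,0],"turn":[0,0,0],"fingers":0},
    {"dp":[0.5,-0.9,0],"turn":[0,0,0],"fingers":0}
  ]
}}

```text
clock: 5.82
eef_pos: [514.5, -107.1, 185.9]
tcp_rot: [-3.141, 0.003, -3.139]
contact_force: [0.3, -1.2, -0.8]
opening: 1.003
grasp_force: 0.0
```

>>> {"method": "play_rows", "body": {
  "rows": [
    {"dp":[0.5,-0.9,0],"turn":[0,0,0],"fingers":0},
    {"dp":[0.5,-0.8,0],"turn":[0,0,0],"fingers":0},
    {"dp":[0.5,-0.7,0],"turn":[0,0,0],"fingers":0},
    {"dp":[0,0,0],"turn":[0,0,0],"fingers":0},
    {"dp":[0,0,0],"turn":[0,0,0],"fingers":0}
  ]
}}

```text
clock: 6.23
eef_pos: [453.0, -203.4, 184.5]
tcp_rot: [3.141, -0.0, 3.139]
contact_force: [-0.6, 0.2, -0.2]
opening: 1.002
grasp_force: 0.0
```

Run:
```python
from h import *
f=grab('wrist'); f=grab('wrist');save(f,'w4.png'); s=r.sense(); print(s['clock'],s['eef_pos'],s['contact_force'])
```

```text
6.3333 [ 454.3317401  -201.94347522  184.55457825] [0.02911086 0.72539096 0.28058549]
```

View pics/w4.png

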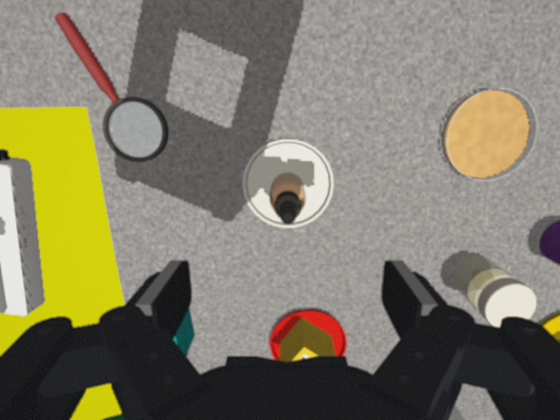

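The jar stands upright at (502,298) in the picture. The white tray is centred at (288,184), the black teat tip at (288,208), and the red tray with the box at (308,342).

Run:
```python
from h import *
f=grab('wrist');s=r.sense(); print(s['eef_pos'])
for uv,z in[((288,184),8),((288,209),105),((288,190),10),((308,342),8),((508,300),68)]: print(uv,np.round(ray(f,[uv],z)[0],1))
```

```text
[ 454.55478458 -201.5699703   184.52852024]
(288, 184) [ 451.3 -200.1    8. ]
(288, 209) [ 448.7 -200.7  105. ]
(288, 190) [ 457.  -200.1   10. ]
(308, 342) [ 639.2 -176.8    8. ]
(508, 300) [547.   1.  68.]
```

>>> {"method": "play_rows", "body": {
  "rows": [
    {"dp":[0.08,0.02,0.5],"turn":[0,0,0],"fingers":0},
    {"dp":[0,0,1],"turn":[0,0,0],"fingers":0},
    {"dp":[0,0,1],"turn":[0,0,0],"fingers":0},
    {"dp":[0,0,0.6],"turn":[0,0,0],"fingers":0},
    {"dp":[0,0,0],"turn":[0,0,0],"fingers":0.3}
  ]
}}

```text
clock: 6.8
eef_pos: [448.4, -198.8, 56.2]
tcp_rot: [3.138, -0.007, -3.139]
contact_force: [-0.4, 1.0, 0.4]
opening: 0.886
grasp_force: 0.0
```

>>> {"method": "play_rows", "body": {
  "rows": [
    {"dp":[0,0,0],"turn":[0,0,0],"fingers":0.6},
    {"dp":[0,0,0],"turn":[0,0,0],"fingers":0.75},
    {"dp":[0,0,0],"turn":[0,0,0],"fingers":0.9},
    {"dp":[0,0,0],"turn":[0,0,0],"fingers":0.9},
    {"dp":[0,0,0],"turn":[0,0,0],"fingers":0.9}
  ]
}}

```text
clock: 7.22
eef_pos: [452.1, -201.8, 62.2]
tcp_rot: [-3.141, 0.003, -3.141]
contact_force: [-0.2, 1.1, 7.0]
opening: 0.252
grasp_force: 38.8
```

>>> {"method": "play_rows", "body": {
  "rows": [
    {"dp":[0,0,0],"turn":[0,0,0],"fingers":0.9},
    {"dp":[0,0,0],"turn":[0,0,0],"fingers":0.9}
  ]
}}

```text
clock: 7.38
eef_pos: [452.1, -201.8, 62.2]
tcp_rot: [-3.141, 0.003, -3.141]
contact_force: [0.5, 1.6, 7.0]
opening: 0.254
grasp_force: 38.8
```

>>> {"method": "play_rows", "body": {
  "rows": [
    {"dp":[0,0,-0.5],"turn":[0,0,0],"fingers":0.9},
    {"dp":[0,0,-1],"turn":[0,0,0],"fingers":0.9},
    {"dp":[0,0,-1],"turn":[0,0,0],"fingers":0.9},
    {"dp":[0,0.4,0],"turn":[0,0,0],"fingers":0.9},
    {"dp":[-0.08,0.8,0],"turn":[0,0,0],"fingers":0.9}
  ]
}}

```text
clock: 7.8
eef_pos: [456.3, -155.7, 164.3]
tcp_rot: [-3.138, 0.007, 3.139]
contact_force: [0.5, 0.9, -1.8]
opening: 0.251
grasp_force: 39.3
```

>>> {"method": "play_rows", "body": {
  "rows": [
    {"dp":[-0.08,0.98,0],"turn":[0,0,0],"fingers":0.9},
    {"dp":[-0.08,0.98,0],"turn":[0,0,0],"fingers":0.9},
    {"dp":[-0.08,0.98,0],"turn":[0,0,0],"fingers":0.9},
    {"dp":[-0.08,0.98,0],"turn":[0,0,0],"fingers":0.9},
    {"dp":[-0.08,0.98,0],"turn":[0,0,0],"fingers":0.9}
  ]
}}

```text
clock: 8.22
eef_pos: [470.1, 44.4, 161.7]
tcp_rot: [3.141, 0.002, 3.141]
contact_force: [1.2, -0.7, -2.1]
opening: 0.253
grasp_force: 39.3
```

>>> {"method": "play_rows", "body": {
  "rows": [
    {"dp":[-0.08,0.98,0],"turn":[0,0,0],"fingers":0.9},
    {"dp":[-0.08,0.98,0],"turn":[0,0,0],"fingers":0.9},
    {"dp":[-0.08,0.98,0],"turn":[0,0,0],"fingers":0.9},
    {"dp":[-0.08,0.9,0],"turn":[0,0,0],"fingers":0.9},
    {"dp":[-0.08,0.6,0],"turn":[0,0,0],"fingers":0.9}
  ]
}}

```text
clock: 8.63
eef_pos: [486.1, 223.5, 161.7]
tcp_rot: [3.14, 0.002, -3.14]
contact_force: [0.5, -0.4, -0.5]
opening: 0.254
grasp_force: 39.4
```

>>> {"method": "play_rows", "body": {
  "rows": [
    {"dp":[0,0.2,0.4],"turn":[0,0,0],"fingers":0.9},
    {"dp":[0,0,0.6],"turn":[0,0,0],"fingers":0.9},
    {"dp":[0,0,0.4],"turn":[0,0,0],"fingers":0.9},
    {"dp":[0,0,0],"turn":[0,0,0],"fingers":0.9}
  ]
}}

```text
clock: 8.97
eef_pos: [484.1, 227.7, 102.6]
tcp_rot: [-3.14, -0.003, -3.141]
contact_force: [-0.9, -0.4, -1.4]
opening: 0.251
grasp_force: 39.4
```

Run:
```python
from h import *
f=grab('wrist'); f=grab('wrist');save(f,'w5.png'); s=r.sense(); print(s['clock'],s['eef_pos'],s['contact_force'],s['grasp_force'])
g=cv2.cvtColor(f['pixels'],cv2.COLOR_RGB2GRAY)
```

```text
9.0667 [485.83264996 228.1479384  105.08744691] [-0.59494562  1.29019958 -0.73922432] 39.383066296577454
```

View pics/w5.png

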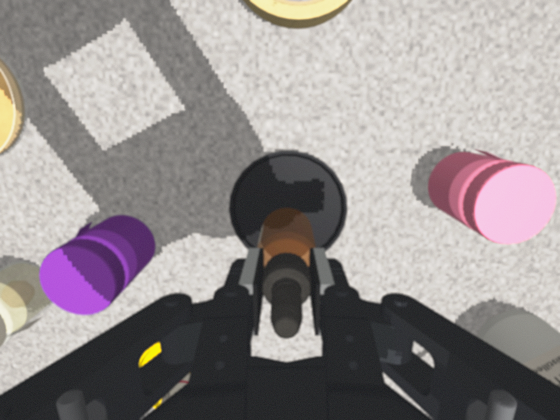

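The black tray is centred at about (288,207), with the bottle hanging straight between the pads.

Run:
```python
from h import *
f=grab('wrist');s=r.sense(); print(s['eef_pos'])
p=f['pixels'];h=cv2.cvtColor(p,cv2.COLOR_RGB2GRAY)
m=(h<75).astype(np.uint8); m[:140]=0; m[245:]=0; m[:,:215]=0;m[:,360:]=0
for uv,z in[((288,207),8),((230,205),8),((346,205),8),((288,151),8)]: print(uv,np.round(ray(f,[uv],z)[0],1))
```

```text
[486.48368199 228.28728019 105.72746669]
(288, 207) [483.8 229.4   8. ]
(230, 205) [482.2 185.1   8. ]
(346, 205) [482.3 273.8   8. ]
(288, 151) [441.3 229.4   8. ]
```

>>> {"method": "play_rows", "body": {
  "rows": [
    {"dp":[0,0.02,0.5],"turn":[0,0,0],"fingers":0.9},
    {"dp":[0,0,0.4],"turn":[0,0,0],"fingers":0.9},
    {"dp":[0,0,0.17],"turn":[0,0,0],"fingers":0.9},
    {"dp":[0,0,0],"turn":[0,0,0],"fingers":0.9},
    {"dp":[0,0,0],"turn":[0,0,0],"fingers":0.9}
  ]
}}

```text
clock: 9.53
eef_pos: [486.6, 229.1, 62.7]
tcp_rot: [3.141, 0.001, -3.142]
contact_force: [0.1, -0.2, -1.2]
opening: 0.251
grasp_force: 39.5
```

>>> {"method": "play_rows", "body": {
  "rows": [
    {"dp":[0,0,0],"turn":[0,0,0],"fingers":0.65},
    {"dp":[0,0,0],"turn":[0,0,0],"fingers":0.4},
    {"dp":[0,0,0],"turn":[0,0,0],"fingers":0.1},
    {"dp":[0,0,0],"turn":[0,0,0],"fingers":0},
    {"dp":[0,0,0],"turn":[0,0,0],"fingers":0}
  ]
}}

```text
clock: 9.95
eef_pos: [486.0, 229.0, 61.9]
tcp_rot: [3.141, 0.0, -3.141]
contact_force: [-0.5, -0.3, -0.1]
opening: 0.896
grasp_force: 0.0
```

>>> {"method": "play_rows", "body": {
  "rows": [
    {"dp":[0,0,-0.6],"turn":[0,0,0],"fingers":0},
    {"dp":[0,0,-1],"turn":[0,0,0],"fingers":0},
    {"dp":[0,0,-1],"turn":[0,0,0],"fingers":0},
    {"dp":[0,0,-0.3],"turn":[0,0,0],"fingers":0},
    {"dp":[-0.2,-0.5,0],"turn":[0,0,0],"fingers":0}
  ]
}}

```text
clock: 10.37
eef_pos: [495.6, 211.8, 182.1]
tcp_rot: [3.138, 0.006, -3.14]
contact_force: [0.7, 0.6, -0.9]
opening: 1.001
grasp_force: 0.0
```

>>> {"method": "play_rows", "body": {
  "rows": [
    {"dp":[-0.3,-0.9,0],"turn":[0,0,0],"fingers":0},
    {"dp":[-0.3,-0.9,0],"turn":[0,0,0],"fingers":0},
    {"dp":[-0.3,-0.9,0],"turn":[0,0,0],"fingers":0},
    {"dp":[-0.3,-0.9,0],"turn":[0,0,0],"fingers":0},
    {"dp":[-0.3,-0.9,0],"turn":[0,0,0],"fingers":0}
  ]
}}

```text
clock: 10.78
eef_pos: [554.2, 27.3, 177.9]
tcp_rot: [3.142, 0.0, -3.141]
contact_force: [1.3, 0.5, 0.1]
opening: 0.997
grasp_force: 0.0
```

>>> {"method": "play_rows", "body": {
  "rows": [
    {"dp":[-0.1,-0.55,0.3],"turn":[0,0,0],"fingers":0},
    {"dp":[0,0,0.7],"turn":[0,0,0],"fingers":0},
    {"dp":[0,0,0],"turn":[0,0,0],"fingers":0}
  ]
}}

```text
clock: 11.03
eef_pos: [555.5, 5.5, 134.1]
tcp_rot: [-3.142, -0.006, 3.139]
contact_force: [-2.6, 0.0, -1.2]
opening: 1.002
grasp_force: 0.0
```

Run:
```python
from h import *
f=grab('wrist'); f=grab('wrist');save(f,'w6.png'); s=r.sense(); print(s['clock'],s['eef_pos'],s['contact_force'])
```

```text
11.1333 [556.91065373   7.08187766 137.15256185] [-0.166022    1.38132517  1.25412086]
```

View pics/w6.png

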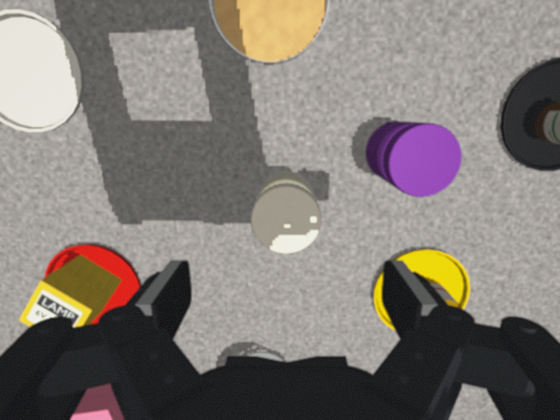

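The jar stands upright with its lid at (286,217). The black bottle stands in its black tray at (550,120), and the white tray is empty at (20,70).

Run:
```python
from h import *
f=grab('wrist');s=r.sense(); print(s['eef_pos'])
for uv,z in[((286,217),68),((286,184),3),((92,290),8),((425,292),8)]: print(uv,np.round(ray(f,[uv],z)[0],1))
```

```text
[557.77422217   7.48759873 138.13206724]
(286, 217) [553.8   6.9  68. ]
(286, 184) [544.5   6.9   3. ]
(92, 290) [ 645.2 -176.9    8. ]
(425, 292) [647.5 138.    8. ]
```

>>> {"method": "play_rows", "body": {
  "rows": [
    {"dp":[0.09,0,0.8],"turn":[0,0,0],"fingers":0},
    {"dp":[0,0,1],"turn":[0,0,0],"fingers":0},
    {"dp":[0,0,0.8],"turn":[0,0,0],"fingers":0},
    {"dp":[0,0,0.22],"turn":[0,0,0],"fingers":0},
    {"dp":[0,0,0],"turn":[0,0,0],"fingers":0.3}
  ]
}}

```text
clock: 11.6
eef_pos: [553.2, 7.8, 23.9]
tcp_rot: [3.142, -0.003, -3.14]
contact_force: [-0.2, -0.2, -0.3]
opening: 0.885
grasp_force: 0.0
```

>>> {"method": "play_rows", "body": {
  "rows": [
    {"dp":[0,0,0],"turn":[0,0,0],"fingers":0.6},
    {"dp":[0,0,0],"turn":[0,0,0],"fingers":0.6},
    {"dp":[0,0,0],"turn":[0,0,0],"fingers":0.6},
    {"dp":[0,0,0],"turn":[0,0,0],"fingers":0.6},
    {"dp":[0,0,0],"turn":[0,0,0],"fingers":0.6}
  ]
}}

```text
clock: 12.02
eef_pos: [556.3, 7.3, 27.3]
tcp_rot: [3.141, 0.004, -3.141]
contact_force: [0.3, 1.5, 8.7]
opening: 0.57
grasp_force: 41.5
```

>>> {"method": "play_rows", "body": {
  "rows": [
    {"dp":[0,0,-0.6],"turn":[0,0,0],"fingers":0.6},
    {"dp":[0,0,-1],"turn":[0,0,0],"fingers":0.6},
    {"dp":[0,0,-0.8],"turn":[0,0,0],"fingers":0.6},
    {"dp":[0.3,-0.5,0],"turn":[0,0,0],"fingers":0.6},
    {"dp":[0.4,-0.8,0],"turn":[0,0,0],"fingers":0.6}
  ]
}}

```text
clock: 12.43
eef_pos: [529.6, -44.0, 124.9]
tcp_rot: [-3.141, 0.008, -3.139]
contact_force: [0.6, -1.0, -1.3]
opening: 0.564
grasp_force: 41.8
```

>>> {"method": "play_rows", "body": {
  "rows": [
    {"dp":[0.4,-0.85,0],"turn":[0,0,0],"fingers":0.6},
    {"dp":[0.4,-0.85,0],"turn":[0,0,0],"fingers":0.6},
    {"dp":[0.4,-0.85,0],"turn":[0,0,0],"fingers":0.6},
    {"dp":[0.4,-0.85,0],"turn":[0,0,0],"fingers":0.6},
    {"dp":[0.25,-0.5,0],"turn":[0,0,0],"fingers":0.6}
  ]
}}

```text
clock: 12.85
eef_pos: [451.4, -203.7, 122.4]
tcp_rot: [-3.14, 0.002, 3.141]
contact_force: [0.8, -0.1, -0.7]
opening: 0.563
grasp_force: 41.8
```

>>> {"method": "play_rows", "body": {
  "rows": [
    {"dp":[0,0,0],"turn":[0,0,0],"fingers":0.6},
    {"dp":[0,0,0],"turn":[0,0,0],"fingers":0.6}
  ]
}}

```text
clock: 13.02
eef_pos: [452.4, -202.2, 122.1]
tcp_rot: [-3.141, 0.002, 3.139]
contact_force: [0.5, -0.4, -2.0]
opening: 0.567
grasp_force: 41.9
```

Run:
```python
from h import *
f=grab('wrist'); f=grab('wrist');save(f,'w7.png'); s=r.sense(); print(s['clock'],s['eef_pos'],s['contact_force'])
```

```text
13.1167 [ 452.9819673  -200.83870523  121.7102267 ] [ 0.24677153 -0.06643195 -0.65916209]
```

View pics/w7.png

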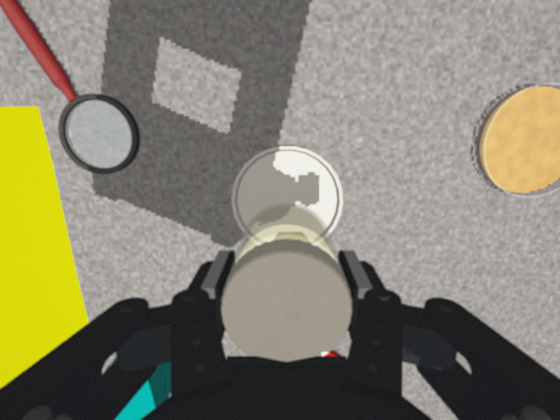

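The white tray spans columns 232–343 with its top edge at row 146. The jar is held straight, with its lid at (288,303).

Run:
```python
from h import *
f=grab('wrist');s=r.sense(); print(s['eef_pos'])
a=ray(f,[(232,200),(343,200),(288,146),(288,303)],8);b=ray(f,[(288,303)],90+71-30+30)
print(a.round(1), 'ctr',(a[2,0]+(a[1,1]-a[0,1])/2),(a[0,1]+a[1,1])/2)
c=121.7-27.3+68; print('lid',ray(f,[(288,303)],c))
```

```text
[ 453.05665102 -200.49944055  121.51793225]
[[ 449.9 -245.1    8. ]
 [ 450.  -154.7    8. ]
 [ 406.6 -199.5    8. ]
 [ 545.6 -199.5    8. ]] ctr 451.74916685316896 -199.8729478995361
lid [[ 446.46219535 -200.30186742  162.4       ]]
```

>>> {"method": "play_rows", "body": {
  "rows": [
    {"dp":[-0.05,0,0.6],"turn":[0,0,0],"fingers":0.6},
    {"dp":[0,0,0.9],"turn":[0,0,0],"fingers":0.6},
    {"dp":[0,0,0.5],"turn":[0,0,0],"fingers":0.6},
    {"dp":[0,0,0.26],"turn":[0,0,0],"fingers":0.6},
    {"dp":[0,0,0],"turn":[0,0,0],"fingers":0.6}
  ]
}}

```text
clock: 13.58
eef_pos: [454.2, -199.7, 29.2]
tcp_rot: [3.14, -0.002, -3.14]
contact_force: [-0.1, 0.4, -0.3]
opening: 0.562
grasp_force: 42.1
```

>>> {"method": "play_rows", "body": {
  "rows": [
    {"dp":[0,0,0],"turn":[0,0,0],"fingers":0.6},
    {"dp":[0,0,0],"turn":[0,0,0],"fingers":0.35},
    {"dp":[0,0,0],"turn":[0,0,0],"fingers":0.1},
    {"dp":[0,0,0],"turn":[0,0,0],"fingers":0},
    {"dp":[0,0,0],"turn":[0,0,0],"fingers":0}
  ]
}}

```text
clock: 14.0
eef_pos: [454.8, -201.1, 31.0]
tcp_rot: [-3.141, 0.001, -3.141]
contact_force: [-0.9, 0.6, 0.1]
opening: 0.993
grasp_force: 0.0
```

>>> {"method": "play_rows", "body": {
  "rows": [
    {"dp":[0,0,-0.6],"turn":[0,0,0],"fingers":0},
    {"dp":[0,0,-1],"turn":[0,0,0],"fingers":0},
    {"dp":[0,0,-1],"turn":[0,0,0],"fingers":0},
    {"dp":[0,0,-1],"turn":[0,0,0],"fingers":0},
    {"dp":[0,0,0],"turn":[0,0,0],"fingers":0}
  ]
}}

```text
clock: 14.42
eef_pos: [458.3, -202.8, 182.0]
tcp_rot: [-3.137, 0.01, -3.141]
contact_force: [1.9, -1.0, 1.2]
opening: 0.995
grasp_force: 0.0
```

Run:
```python
from h import *
s=r.sense(); print(s['clock'],s['eef_pos'],s['contact_force'])
f=grab('wrist');f=grab('wrist'); save(f,'w8.png')
f2=grab('scene')['pixels'][130:330,190:420]
w=cv2.resize(f['pixels'][80:260,200:380],(360,360)); b=cv2.resize(f2,(414,360)); cv2.imwrite('pics/mix8.png',np.hstack([w,b])[:,:,::-1])
```

```text
14.4167 [ 458.27280387 -202.81717155  181.99339002] [ 1.88573962 -0.9517143   1.20510085]
```

View pics/mix8.png

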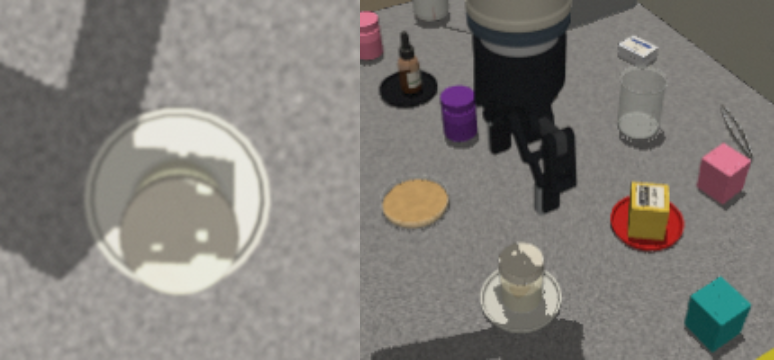

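The jar stands upright in the white tray and the black bottle in the black tray. Now the yellow box.

>>> {"method": "play_rows", "body": {
  "rows": [
    {"dp":[-0.8,0.1,0],"turn":[0,0,0],"fingers":0},
    {"dp":[-0.98,0.12,0],"turn":[0,0,0],"fingers":0},
    {"dp":[-0.98,0.12,0],"turn":[0,0,0],"fingers":0},
    {"dp":[-0.98,0.12,0],"turn":[0,0,0],"fingers":0},
    {"dp":[-0.8,0.1,0],"turn":[0,0,0],"fingers":0}
  ]
}}

```text
clock: 14.98
eef_pos: [637.4, -177.7, 172.1]
tcp_rot: [3.141, -0.002, -3.141]
contact_force: [0.5, 0.1, 0.4]
opening: 0.998
grasp_force: 0.0
```

>>> {"method": "play_rows", "body": {
  "rows": [
    {"dp":[0,0,0.6],"turn":[0,0,0],"fingers":0},
    {"dp":[0,0,0.4],"turn":[0,0,0],"fingers":0},
    {"dp":[0,0,0],"turn":[0,0,0],"fingers":0}
  ]
}}

```text
clock: 15.23
eef_pos: [632.8, -177.3, 128.4]
tcp_rot: [3.139, -0.009, -3.141]
contact_force: [-1.3, 0.2, -0.5]
opening: 0.998
grasp_force: 0.0
```

Run:
```python
from h import *
f=grab('wrist'); f=grab('wrist');save(f,'w9.png'); s=r.sense(); print(s['clock'],s['eef_pos'],s['tcp_rot'])
```

```text
15.3333 [ 634.52276919 -178.15347929  132.39030488] [ 3.14039842 -0.00417065 -3.1412479 ]
```

View pics/w9.png

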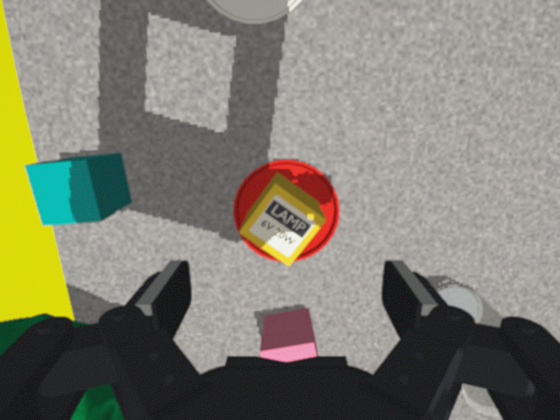

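The red tray is centred at (287,210). The box's top-face corners are roughly (273,190), (325,218), (289,265), (240,233), so it is turned about 30° in the picture.

Run:
```python
from h import *
f=grab('wrist');s=r.sense(); print(s['eef_pos'])
h=cv2.cvtColor(f['pixels'],cv2.COLOR_RGB2HSV)
m=(((h[...,0]>18)&(h[...,0]<34)&(h[...,1]>90)&(h[...,2]>140))).astype(np.uint8)*255; m[:180]=0;m[275:]=0;m[:,:225]=0;m[:,340:]=0
m=cv2.morphologyEx(m,cv2.MORPH_CLOSE,np.ones((25,25)))
c=max(cv2.findContours(m,0,1)[0],key=cv2.contourArea)[:,0]
for P in(ray(f,c,55),ray(f,[(273,190),(325,218),(289,265),(240,233)],55)):
    (x,y),wh,a=cv2.minAreaRect(P[:,:2].astype(np.float32)); print((x,y),wh,a)
a=ray(f,[(234,210),(340,210),(287,159),(287,262)],8); print(a.round(1))
```

```text
[ 635.34888712 -178.54579028  133.79461798]
(639.0304565429688, -180.68521118164062) (44.75796127319336, 44.77941131591797) 53.91611099243164
(640.5032348632812, -181.1580352783203) (43.372314453125, 44.51179122924805) 55.06110763549805
[[ 642.5 -222.8    8. ]
 [ 642.6 -132.     8. ]
 [ 599.  -177.4    8. ]
 [ 691.2 -177.4    8. ]]
```

>>> {"method": "play_rows", "body": {
  "rows": [
    {"dp":[-0.1,-0.06,0],"turn":[0,0,0.97],"fingers":0},
    {"dp":[0,0,0],"turn":[0,0,0.97],"fingers":0},
    {"dp":[0,0,0],"turn":[0,0,0.97],"fingers":0},
    {"dp":[0,0,0],"turn":[0,0,0.97],"fingers":0},
    {"dp":[0,0,0],"turn":[0,0,0.97],"fingers":0}
  ]
}}

```text
clock: 15.8
eef_pos: [640.3, -181.4, 135.9]
tcp_rot: [3.141, 0.002, 2.629]
contact_force: [-0.0, 0.4, 0.1]
opening: 0.996
grasp_force: 0.0
```

>>> {"method": "play_rows", "body": {
  "rows": [
    {"dp":[0,0,0],"turn":[0,0,0.97],"fingers":0},
    {"dp":[0,0,0.9],"turn":[0,0,0],"fingers":0},
    {"dp":[0,0,0],"turn":[0,0,0],"fingers":0},
    {"dp":[0,0,0],"turn":[0,0,0],"fingers":0}
  ]
}}

```text
clock: 16.13
eef_pos: [638.6, -180.8, 98.0]
tcp_rot: [-3.141, -0.003, 2.533]
contact_force: [0.2, 0.2, 1.3]
opening: 1.001
grasp_force: 0.0
```

Run:
```python
from h import *
f=grab('wrist'); f=grab('wrist');save(f,'w10.png'); s=r.sense(); print(s['clock'],s['eef_pos'],s['tcp_rot'])
```

```text
16.2333 [ 640.42716324 -181.22222514   99.91242739] [3.14126142e+00 9.15225405e-04 2.53284742e+00]
```

View pics/w10.png

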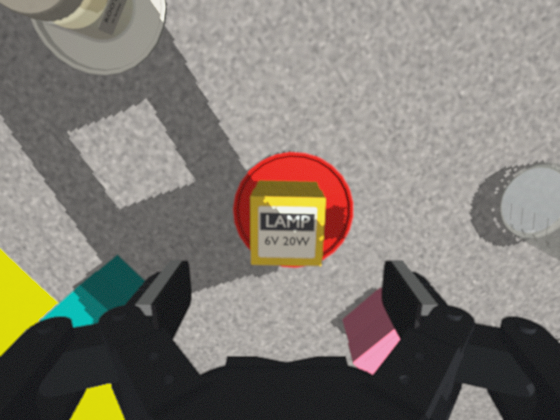

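The box is now square to the pads, with its top at (288,230) and the red tray at (293,210). Descending and gripping.

>>> {"method": "play_rows", "body": {
  "rows": [
    {"dp":[0,0,0.8],"turn":[0,0,0],"fingers":0},
    {"dp":[0,0,0.8],"turn":[0,0,0],"fingers":0},
    {"dp":[0,0,0.45],"turn":[0,0,0],"fingers":0},
    {"dp":[0,0,0],"turn":[0,0,0],"fingers":0},
    {"dp":[0,0,0],"turn":[0,0,0],"fingers":0.3}
  ]
}}

```text
clock: 16.65
eef_pos: [640.3, -181.1, 17.3]
tcp_rot: [-3.142, -0.0, 2.533]
contact_force: [0.6, -0.7, 0.4]
opening: 0.883
grasp_force: 0.0
```

>>> {"method": "play_rows", "body": {
  "rows": [
    {"dp":[0,0,0],"turn":[0,0,0],"fingers":0.6},
    {"dp":[0,0,0],"turn":[0,0,0],"fingers":0.65},
    {"dp":[0,0,0],"turn":[0,0,0],"fingers":0.65},
    {"dp":[0,0,0],"turn":[0,0,0],"fingers":0.65},
    {"dp":[0,0,0],"turn":[0,0,0],"fingers":0.65}
  ]
}}

```text
clock: 17.07
eef_pos: [641.7, -181.4, 18.9]
tcp_rot: [3.14, 0.004, 2.533]
contact_force: [0.1, 0.9, 6.3]
opening: 0.524
grasp_force: 41.9
```

>>> {"method": "play_rows", "body": {
  "rows": [
    {"dp":[0,0,-0.5],"turn":[0,0,0],"fingers":0.65},
    {"dp":[0,0,-0.7],"turn":[0,0,-0.97],"fingers":0.65},
    {"dp":[0,0,-0.7],"turn":[0,0,-0.97],"fingers":0.65},
    {"dp":[0,0,-0.6],"turn":[0,0,-0.97],"fingers":0.65},
    {"dp":[0,0,0],"turn":[0,0,-0.97],"fingers":0.65}
  ]
}}

```text
clock: 17.48
eef_pos: [643.4, -181.9, 123.2]
tcp_rot: [-3.141, 0.009, 2.944]
contact_force: [1.3, -0.3, -0.7]
opening: 0.526
grasp_force: 41.1
```

>>> {"method": "play_rows", "body": {
  "rows": [
    {"dp":[0,0,0],"turn":[0,0,-0.97],"fingers":0.65},
    {"dp":[0,0,0],"turn":[0,0,-0.97],"fingers":0.65},
    {"dp":[0.2,0.4,0],"turn":[0,0,0],"fingers":0.65},
    {"dp":[0.4,0.85,0],"turn":[0,0,0],"fingers":0.65},
    {"dp":[0.4,0.85,0],"turn":[0,0,0],"fingers":0.65}
  ]
}}

```text
clock: 17.9
eef_pos: [600.0, -97.0, 117.4]
tcp_rot: [-3.141, 0.002, 3.14]
contact_force: [-0.5, 0.9, -0.7]
opening: 0.525
grasp_force: 41.1
```

>>> {"method": "play_rows", "body": {
  "rows": [
    {"dp":[0.4,0.85,0],"turn":[0,0,0],"fingers":0.65},
    {"dp":[0.4,0.85,0],"turn":[0,0,0],"fingers":0.65},
    {"dp":[0.2,0.7,0],"turn":[0,0,0],"fingers":0.65},
    {"dp":[0,0,0.6],"turn":[0,0,0],"fingers":0.65},
    {"dp":[0,0,0.7],"turn":[0,0,0],"fingers":0.65}
  ]
}}

```text
clock: 18.32
eef_pos: [561.9, 0.8, 67.1]
tcp_rot: [3.142, 0.006, -3.139]
contact_force: [-0.2, -0.4, -1.6]
opening: 0.524
grasp_force: 41.1
```

>>> {"method": "play_rows", "body": {
  "rows": [
    {"dp":[0,0,0.4],"turn":[0,0,0],"fingers":0.65},
    {"dp":[0,0,0.3],"turn":[0,0,0],"fingers":0.65},
    {"dp":[0,0,0],"turn":[0,0,0],"fingers":0.65},
    {"dp":[0,0,0],"turn":[0,0,0],"fingers":0.65}
  ]
}}

```text
clock: 18.65
eef_pos: [560.1, -1.1, 36.8]
tcp_rot: [-3.142, -0.0, -3.141]
contact_force: [0.3, 0.1, -1.9]
opening: 0.522
grasp_force: 41.1
```

>>> {"method": "play_rows", "body": {
  "rows": [
    {"dp":[0,0,0.3],"turn":[0,0,0],"fingers":0.65},
    {"dp":[0,0,0.2],"turn":[0,0,0],"fingers":0.65},
    {"dp":[0,0,0],"turn":[0,0,0],"fingers":0.65},
    {"dp":[0,0,0],"turn":[0,0,0],"fingers":0.65},
    {"dp":[0,0,0],"turn":[0,0,0],"fingers":0.4}
  ]
}}

```text
clock: 19.07
eef_pos: [559.9, -1.1, 16.5]
tcp_rot: [3.142, -0.0, -3.141]
contact_force: [-0.6, 0.0, -0.1]
opening: 0.602
grasp_force: 0.0
```

>>> {"method": "play_rows", "body": {
  "rows": [
    {"dp":[0,0,0],"turn":[0,0,0],"fingers":0.1},
    {"dp":[0,0,0],"turn":[0,0,0],"fingers":0},
    {"dp":[0,0,0],"turn":[0,0,0],"fingers":0},
    {"dp":[0,0,-0.6],"turn":[0,0,0],"fingers":0},
    {"dp":[0,0,-1],"turn":[0,0,0],"fingers":0}
  ]
}}

```text
clock: 19.48
eef_pos: [556.9, -1.0, 77.8]
tcp_rot: [3.142, -0.007, -3.141]
contact_force: [0.8, 0.4, 0.2]
opening: 1.0
grasp_force: 0.0
```

>>> {"method": "play_rows", "body": {
  "rows": [
    {"dp":[0,0,-1],"turn":[0,0,0],"fingers":0},
    {"dp":[0,0,-1],"turn":[0,0,0],"fingers":0},
    {"dp":[0,0,-0.6],"turn":[0,0,0],"fingers":0},
    {"dp":[-0.5,0.8,0],"turn":[0,0,0],"fingers":0},
    {"dp":[-0.5,0.8,0],"turn":[0,0,0],"fingers":0}
  ]
}}

```text
clock: 19.9
eef_pos: [601.2, 62.7, 187.5]
tcp_rot: [3.141, 0.005, 3.139]
contact_force: [0.4, -0.3, -0.4]
opening: 0.999
grasp_force: 0.0
```

>>> {"method": "play_rows", "body": {
  "rows": [
    {"dp":[-0.5,0.8,0],"turn":[0,0,0],"fingers":0},
    {"dp":[-0.6,0.8,0],"turn":[0,0,0],"fingers":0},
    {"dp":[0,0.2,0],"turn":[0,0,0],"fingers":0},
    {"dp":[0,0,0],"turn":[0,0,0],"fingers":0},
    {"dp":[0,0,0],"turn":[0,0,0],"fingers":0}
  ]
}}

```text
clock: 20.32
eef_pos: [643.1, 135.0, 184.0]
tcp_rot: [-3.141, -0.001, -3.14]
contact_force: [-0.8, -0.4, -1.1]
opening: 0.998
grasp_force: 0.0
```

Run:
```python
from h import *
f=grab('wrist'); f=grab('wrist');save(f,'w11.png'); s=r.sense(); print(s['clock'],s['eef_pos'],s['tcp_rot'])
```

```text
20.4167 [642.94784269 133.83341822 184.24920039] [-3.14095589e+00 -1.11211534e-03  3.14145909e+00]
```

View pics/w11.png

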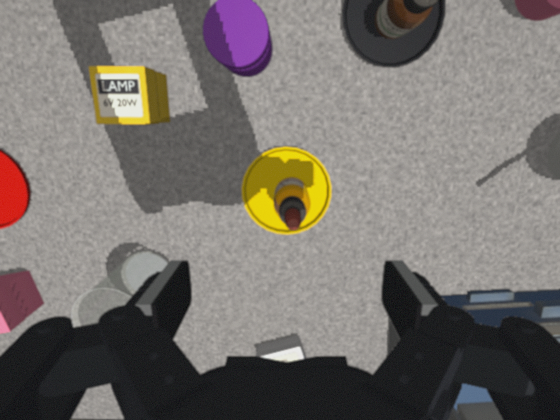

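The yellow box stands upright on the bare patch at (125,95). The yellow tray is at (287,190), the red teat at (292,215), and the drawer cabinet edge at (392,290). That was my last picture, so from here on I go by numbers only.

Run:
```python
from h import *
f=grab('wrist');s=r.sense(); print(s['eef_pos'])
h=cv2.cvtColor(f['pixels'],cv2.COLOR_RGB2HSV)
m=((h[...,0]>20)&(h[...,0]<32)&(h[...,1]>150)).astype(np.uint8);m[:140]=0;m[245:]=0;m[:,:230]=0;m[:,345:]=0
c=max(cv2.findContours(m,0,1)[0],key=cv2.contourArea)[:,0];P=ray(f,c,8)[:,:2].astype(np.float32); print('tray',cv2.minEnclosingCircle(P))
for uv,z in[((292,213),105),((292,190),30),((392,295),100),((392,295),30)]: print(uv,np.round(ray(f,[uv],z)[0],1))
```

```text
[643.12920929 133.70075574 184.45150972]
tray ((647.2718505859375, 134.02957153320312), 45.09739685058594)
(292, 213) [640.2 137.9 105. ]
(292, 190) [640.8 139.1  30. ]
(392, 295) [709.5 217.1 100. ]
(392, 295) [752.1 242.9  30. ]
```

>>> {"method": "play_rows", "body": {
  "rows": [
    {"dp":[0.02,0.1,0.5],"turn":[0,0,0],"fingers":0},
    {"dp":[0,0,1],"turn":[0,0,0],"fingers":0},
    {"dp":[0,0,1],"turn":[0,0,0],"fingers":0},
    {"dp":[0,0,0.6],"turn":[0,0,0],"fingers":0},
    {"dp":[0,0,0],"turn":[0,0,0],"fingers":0.3}
  ]
}}

```text
clock: 20.88
eef_pos: [638.8, 136.9, 55.3]
tcp_rot: [-3.14, -0.009, 3.141]
contact_force: [-1.1, -1.0, -1.4]
opening: 0.886
grasp_force: 0.0
```

>>> {"method": "play_rows", "body": {
  "rows": [
    {"dp":[0,0,0],"turn":[0,0,0],"fingers":0.6},
    {"dp":[0,0,0],"turn":[0,0,0],"fingers":0.75},
    {"dp":[0,0,0],"turn":[0,0,0],"fingers":0.9},
    {"dp":[0,0,0],"turn":[0,0,0],"fingers":0.9},
    {"dp":[0,0,0],"turn":[0,0,0],"fingers":0.9}
  ]
}}

```text
clock: 21.3
eef_pos: [644.5, 139.2, 62.8]
tcp_rot: [3.141, 0.003, -3.141]
contact_force: [-0.8, -0.9, 7.2]
opening: 0.255
grasp_force: 38.9
```

>>> {"method": "play_rows", "body": {
  "rows": [
    {"dp":[0,0,0],"turn":[0,0,0],"fingers":0.9}
  ]
}}

```text
clock: 21.38
eef_pos: [644.5, 139.2, 62.8]
tcp_rot: [3.141, 0.003, -3.141]
contact_force: [-0.6, -0.7, 6.7]
opening: 0.253
grasp_force: 38.8
```

>>> {"method": "play_rows", "body": {
  "rows": [
    {"dp":[0,0,-0.5],"turn":[0,0,0],"fingers":0.9},
    {"dp":[0,0,-1],"turn":[0,0,0],"fingers":0.9},
    {"dp":[0,0,-1],"turn":[0,0,0],"fingers":0.9},
    {"dp":[0,-0.4,0],"turn":[0,0,0],"fingers":0.9},
    {"dp":[0,-0.8,0],"turn":[0,0,0],"fingers":0.9}
  ]
}}

```text
clock: 21.8
eef_pos: [645.7, 93.5, 165.1]
tcp_rot: [3.139, 0.008, -3.138]
contact_force: [0.4, -0.9, -1.6]
opening: 0.258
grasp_force: 39.2
```

>>> {"method": "play_rows", "body": {
  "rows": [
    {"dp":[0,-0.95,0],"turn":[0,0,0],"fingers":0.9},
    {"dp":[0,-0.95,0],"turn":[0,0,0],"fingers":0.9},
    {"dp":[0,-0.95,0],"turn":[0,0,0],"fingers":0.9},
    {"dp":[0,-0.95,0],"turn":[0,0,0],"fingers":0.9},
    {"dp":[0,-0.95,0],"turn":[0,0,0],"fingers":0.9}
  ]
}}

```text
clock: 22.22
eef_pos: [643.3, -100.9, 161.7]
tcp_rot: [-3.141, 0.002, -3.141]
contact_force: [0.9, 0.4, -1.2]
opening: 0.254
grasp_force: 39.2
```

>>> {"method": "play_rows", "body": {
  "rows": [
    {"dp":[0,-0.95,0],"turn":[0,0,0],"fingers":0.9},
    {"dp":[0,-0.7,0],"turn":[0,0,0],"fingers":0.9},
    {"dp":[0,-0.3,0.6],"turn":[0,0,0],"fingers":0.9},
    {"dp":[0,0,0.6],"turn":[0,0,0],"fingers":0.9},
    {"dp":[0,0,0],"turn":[0,0,0],"fingers":0.9}
  ]
}}

```text
clock: 22.63
eef_pos: [640.6, -177.6, 109.2]
tcp_rot: [3.14, -0.005, 3.14]
contact_force: [-0.9, -0.2, -1.3]
opening: 0.252
grasp_force: 39.3
```

Run:
```python
from h import *
grab('wrist');grab('wrist');f=grab('wrist');s=r.sense(); print(s['clock'],s['eef_pos'],s['grasp_force'])
h=cv2.cvtColor(f['pixels'],cv2.COLOR_RGB2HSV)
m=(((h[...,0]<6)|(h[...,0]>174))&(h[...,1]>150)&(h[...,2]>60)).astype(np.uint8);m[:,:200]=0;m[:,380:]=0;m[:120]=0;m[255:]=0
c=max(cv2.findContours(m,0,1)[0],key=cv2.contourArea)[:,0];print(c.min(0),c.max(0));P=ray(f,c,8)[:,:2].astype(np.float32); print('tray',cv2.minEnclosingCircle(P),P.min(0),P.max(0))
```

```text
22.7833 [ 643.71710716 -176.71584513  113.73346746] 39.27102863788605
[229 150] [341 250]
tray ((642.65380859375, -177.4551239013672), 44.98046875) [ 598.2246  -222.22365] [ 679.6245  -133.29166]
```

>>> {"method": "play_rows", "body": {
  "rows": [
    {"dp":[0,0,0.6],"turn":[0,0,0],"fingers":0.9},
    {"dp":[0,0,0.5],"turn":[0,0,0],"fingers":0.9},
    {"dp":[0,0,0.17],"turn":[0,0,0],"fingers":0.9},
    {"dp":[0,0,0],"turn":[0,0,0],"fingers":0.9},
    {"dp":[0,0,0],"turn":[0,0,0],"fingers":0.9}
  ]
}}

```text
clock: 23.2
eef_pos: [644.3, -176.6, 63.3]
tcp_rot: [-3.141, 0.002, -3.14]
contact_force: [0.8, 0.0, -0.2]
opening: 0.252
grasp_force: 39.5
```

>>> {"method": "play_rows", "body": {
  "rows": [
    {"dp":[0,0,0],"turn":[0,0,0],"fingers":0.65},
    {"dp":[0,0,0],"turn":[0,0,0],"fingers":0.4},
    {"dp":[0,0,0],"turn":[0,0,0],"fingers":0.1},
    {"dp":[0,0,0],"turn":[0,0,0],"fingers":0},
    {"dp":[0,0,0],"turn":[0,0,0],"fingers":0}
  ]
}}

```text
clock: 23.62
eef_pos: [643.3, -177.0, 61.9]
tcp_rot: [-3.142, 0.0, -3.141]
contact_force: [0.7, 0.0, -0.1]
opening: 0.896
grasp_force: 0.0
```

>>> {"method": "play_rows", "body": {
  "rows": [
    {"dp":[0,0,-0.6],"turn":[0,0,0],"fingers":0},
    {"dp":[0,0,-1],"turn":[0,0,0],"fingers":0},
    {"dp":[0,0,-1],"turn":[0,0,0],"fingers":0},
    {"dp":[0,0,-0.3],"turn":[0,0,0],"fingers":0},
    {"dp":[0.3,0.5,0],"turn":[0,0,0],"fingers":0}
  ]
}}

```text
clock: 24.03
eef_pos: [635.5, -160.0, 182.8]
tcp_rot: [-3.138, 0.01, 3.14]
contact_force: [0.8, 0.3, -0.0]
opening: 0.997
grasp_force: 0.0
```

>>> {"method": "play_rows", "body": {
  "rows": [
    {"dp":[0.4,0.85,0],"turn":[0,0,0],"fingers":0},
    {"dp":[0.4,0.85,0],"turn":[0,0,0],"fingers":0},
    {"dp":[0.4,0.85,0],"turn":[0,0,0],"fingers":0},
    {"dp":[0.4,0.85,0],"turn":[0,0,0],"fingers":0},
    {"dp":[0.2,0.5,0.4],"turn":[0,0,0],"fingers":0}
  ]
}}

```text
clock: 24.45
eef_pos: [558.9, 1.5, 163.9]
tcp_rot: [3.141, 0.003, -3.141]
contact_force: [-0.1, -0.5, 0.1]
opening: 1.001
grasp_force: 0.0
```

>>> {"method": "play_rows", "body": {
  "rows": [
    {"dp":[0,0,0.6],"turn":[0,0,0],"fingers":0},
    {"dp":[0,0,0],"turn":[0,0,0],"fingers":0},
    {"dp":[0,0,0],"turn":[0,0,0],"fingers":0}
  ]
}}

```text
clock: 24.7
eef_pos: [558.4, -0.9, 137.1]
tcp_rot: [-3.141, -0.002, -3.141]
contact_force: [-0.5, 0.4, 0.4]
opening: 1.003
grasp_force: 0.0
```

Run:
```python
from h import *
grab('wrist');f=grab('wrist');s=r.sense(); print(s['clock'],s['eef_pos'],s['tcp_rot'])
h=cv2.cvtColor(f['pixels'],cv2.COLOR_RGB2HSV)
m=(((h[...,0]>18)&(h[...,0]<34)&(h[...,1]>90)&(h[...,2]>140))).astype(np.uint8)*255; m[:150]=0;m[275:]=0;m[:,:215]=0;m[:,360:]=0
m=cv2.morphologyEx(m,cv2.MORPH_CLOSE,np.ones((25,25)))
c=max(cv2.findContours(m,0,1)[0],key=cv2.contourArea)[:,0]; print(c.min(0),c.max(0),cv2.contourArea(c))
print(cv2.minAreaRect(ray(f,c,52)[:,:2].astype(np.float32)))
```

```text
24.8 [560.00528375  -1.55709146 138.54916605] [-3.14146628e+00  1.00166096e-03  3.14132071e+00]
[256 180] [318 239] 3458.5
((556.6654052734375, -0.9655189514160156), (44.57642364501953, 45.102272033691406), 89.82949829101562)
```

>>> {"method": "play_rows", "body": {
  "rows": [
    {"dp":[0.07,0,0.6],"turn":[0,0,0],"fingers":0},
    {"dp":[0,0,1],"turn":[0,0,0],"fingers":0},
    {"dp":[0,0,0.9],"turn":[0,0,0],"fingers":0},
    {"dp":[0,0,0.55],"turn":[0,0,0],"fingers":0},
    {"dp":[0,0,0],"turn":[0,0,0],"fingers":0.3}
  ]
}}

```text
clock: 25.22
eef_pos: [554.3, -1.8, 12.5]
tcp_rot: [-3.142, -0.005, 3.141]
contact_force: [0.2, -0.2, -0.2]
opening: 0.882
grasp_force: 0.0
```

>>> {"method": "play_rows", "body": {
  "rows": [
    {"dp":[0,0,0],"turn":[0,0,0],"fingers":0.6},
    {"dp":[0,0,0],"turn":[0,0,0],"fingers":0.65},
    {"dp":[0,0,0],"turn":[0,0,0],"fingers":0.65},
    {"dp":[0,0,0],"turn":[0,0,0],"fingers":0.65},
    {"dp":[0,0,0],"turn":[0,0,0],"fingers":0.65}
  ]
}}

```text
clock: 25.63
eef_pos: [558.3, -1.2, 17.9]
tcp_rot: [-3.141, 0.004, -3.141]
contact_force: [-0.6, -1.3, 8.9]
opening: 0.521
grasp_force: 42.3
```

>>> {"method": "play_rows", "body": {
  "rows": [
    {"dp":[0,0,-0.5],"turn":[0,0,0],"fingers":0.65},
    {"dp":[0,0,-1],"turn":[0,0,0],"fingers":0.65},
    {"dp":[0,0,-0.8],"turn":[0,0,0],"fingers":0.65},
    {"dp":[-0.3,0.4,0],"turn":[0,0,0],"fingers":0.65},
    {"dp":[-0.5,0.75,0],"turn":[0,0,0],"fingers":0.65}
  ]
}}

```text
clock: 26.05
eef_pos: [589.2, 43.5, 111.5]
tcp_rot: [-3.141, 0.004, 3.139]
contact_force: [0.2, 0.6, -1.5]
opening: 0.526
grasp_force: 41.3
```

>>> {"method": "play_rows", "body": {
  "rows": [
    {"dp":[-0.5,0.75,0],"turn":[0,0,0],"fingers":0.65},
    {"dp":[-0.5,0.75,0],"turn":[0,0,0],"fingers":0.65},
    {"dp":[-0.42,0.73,0],"turn":[0,0,0],"fingers":0.65},
    {"dp":[0,0,0],"turn":[0,0,0],"fingers":0.65},
    {"dp":[0,0,0],"turn":[0,0,0],"fingers":0.65}
  ]
}}

```text
clock: 26.47
eef_pos: [645.8, 135.8, 108.6]
tcp_rot: [3.141, 0.002, -3.139]
contact_force: [0.1, -0.7, -0.8]
opening: 0.525
grasp_force: 41.3
```

Run:
```python
from h import *
grab('wrist');f=grab('wrist');s=r.sense(); print(s['clock'],s['eef_pos'],s['grasp_force'])
h=cv2.cvtColor(f['pixels'],cv2.COLOR_RGB2HSV)
m=((h[...,0]>20)&(h[...,0]<32)&(h[...,1]>150)&(h[...,2]>60)).astype(np.uint8);m[:120]=0;m[220:]=0;m[:,:200]=0;m[:,380:]=0
c=max(cv2.findContours(m,0,1)[0],key=cv2.contourArea)[:,0];print(c.min(0),c.max(0))
P=ray(f,c,8)[:,:2]; print(P.min(0),P.max(0))
```

```text
26.5667 [644.44611031 133.7970941  108.08865539] 41.340628266334534
[228 153] [342 219]
[602.17618617  89.13893745] [653.57886719 178.22174896]
```

>>> {"method": "play_rows", "body": {
  "rows": [
    {"dp":[-0.07,0,0.6],"turn":[0,0,0],"fingers":0.65},
    {"dp":[0,0,0.9],"turn":[0,0,0],"fingers":0.65},
    {"dp":[0,0,0.5],"turn":[0,0,0],"fingers":0.65},
    {"dp":[0,0,0.17],"turn":[0,0,0],"fingers":0.65},
    {"dp":[0,0,0],"turn":[0,0,0],"fingers":0.65}
  ]
}}

```text
clock: 26.98
eef_pos: [646.5, 132.6, 21.1]
tcp_rot: [-3.141, -0.003, 3.141]
contact_force: [-0.4, 0.1, -0.3]
opening: 0.522
grasp_force: 42.3
```

>>> {"method": "play_rows", "body": {
  "rows": [
    {"dp":[0,0,0],"turn":[0,0,0],"fingers":0.65},
    {"dp":[0,0,0],"turn":[0,0,0],"fingers":0.4},
    {"dp":[0,0,0],"turn":[0,0,0],"fingers":0.1},
    {"dp":[0,0,0],"turn":[0,0,0],"fingers":0},
    {"dp":[0,0,0],"turn":[0,0,0],"fingers":0}
  ]
}}

```text
clock: 27.4
eef_pos: [648.0, 134.1, 21.2]
tcp_rot: [3.142, 0.0, -3.141]
contact_force: [0.1, -0.9, 0.7]
opening: 0.989
grasp_force: 0.0
```

>>> {"method": "play_rows", "body": {
  "rows": [
    {"dp":[0,0,-0.6],"turn":[0,0,0],"fingers":0},
    {"dp":[0,0,-1],"turn":[0,0,0],"fingers":0},
    {"dp":[0,0,-1],"turn":[0,0,0],"fingers":0},
    {"dp":[0,0,-1],"turn":[0,0,0],"fingers":0},
    {"dp":[0,0,-1],"turn":[0,0,0],"fingers":0}
  ]
}}

```text
clock: 27.82
eef_pos: [647.5, 134.2, 206.8]
tcp_rot: [-3.142, -0.0, -3.141]
contact_force: [0.6, 0.5, -0.7]
opening: 0.999
grasp_force: 0.0
```

>>> {"method": "play_rows", "body": {
  "rows": [
    {"dp":[1,0,-0.5],"turn":[0,0,0],"fingers":0},
    {"dp":[1,-0.2,-0.5],"turn":[0,0,0],"fingers":0},
    {"dp":[1,-0.2,-0.5],"turn":[0,0,0],"fingers":0},
    {"dp":[0.5,-0.5,0],"turn":[0,0,0],"fingers":0},
    {"dp":[0,0,0],"turn":[0,0,0],"fingers":0}
  ]
}}

```text
clock: 28.23
eef_pos: [513.7, 97.7, 261.6]
tcp_rot: [-3.141, 0.0, -3.141]
contact_force: [0.5, 0.1, -1.9]
opening: 1.005
grasp_force: 0.0
```

```bash
cat > chk.py <<'E'
from h import *
grab('wrist');s=r.sense(); print(s['clock'],s['eef_pos'])
T=dict(red=(643,-177),yellow=(647,134),black=(486,229),white=(452,-200))
def px(f,x,y,z):
    M=np.linalg.inv(np.array(f['pose'])); return cv2.projectPoints(np.array([[x,y,z]],float),cv2.Rodrigues(M[:3,:3])[0],M[:3,3],K(f),np.array(f['dist'],float))[0][0,0]
R={'red':('red',103,((0,6),(174,180)),120,60,16),'yellow':('yellow',55,((18,34),),110,110,30),}
for n in('scene','side','wrist'):
    f=grab(n);h=cv2.cvtColor(f['pixels'],cv2.COLOR_RGB2HSV);H,S,V=[h[...,i].astype(int) for i in range(3)]
    for k,(x,y) in T.items():
        zt=dict(red=100,yellow=55,black=100,white=71)[k]
        u,v=px(f,x,y,zt); b,bv=px(f,x,y,3)
        m={'red':((H<8)|(H>172))&(S>90),'yellow':(H>18)&(H<34)&(S>110),'black':V<60,'white':(V>120)&(S<80)}[k].astype(np.uint8)
        q=14 if k in('red','black') else 26
        w=np.zeros_like(m); w[max(0,int(v)-q):max(0,int(v)+q//(1 if q<20 else 2)),max(0,int(u)-q):max(0,int(u)+q)]=1
        cs=cv2.findContours(m*w,0,1)[0]
        if not cs: print(n,k,'none',u,v); continue
        c=max(cs,key=cv2.contourArea); x0,y0,ww,hh=cv2.boundingRect(c)
        print(n,k,'expected top',(round(u),round(v)),'blob',(x0+ww/2,y0+hh/2,ww,hh))
E
python3 chk.py
```

```text
28.2833 [515.74034565  98.64252328 261.24235515]
scene red expected top (353, 222) blob (356.0, 224.0, 6, 12)
scene yellow expected top (283, 164) blob (284.0, 168.0, 32, 18)
scene black expected top (212, 150) blob (216.0, 155.5, 8, 15)
scene white expected top (278, 274) blob (278.0, 266.5, 52, 39)
side red expected top (265, 158) blob (264.0, 159.5, 4, 7)
side yellow expected top (233, 231) blob (234.5, 234.0, 33, 18)
side black expected top (286, 250) blob (285.0, 262.0, 8, 4)
side white expected top (328, 170) blob (328.0, 169.0, 52, 26)
wrist red expected top (30, 304) blob (35.0, 304.5, 18, 19)
wrist yellow expected top (315, 287) blob (314.0, 279.5, 52, 39)
wrist black expected top (425, 157) blob (420.0, 157.0, 20, 28)
wrist white expected top (-12, 121) blob (7.5, 117.0, 15, 32)
```

The teats, box and jar all appear where an upright, centred container would. Handing in.

```bash
python3 -c "
from rig import r
print(r.sign_off())"
```

```text
the job is handed in; nothing more can be done
None
```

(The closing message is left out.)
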